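Put the carving bits away in their fitted trays

ROBOT

A 6-joint arm with a two-finger parallel gripper is mounted at the origin on a cart in front of the work surface, level with it; the furniture and walls round the work are solid. World frame = base frame: x ahead of the robot, y to its left, z up, the work surface at z = 0. Lengths are in m, angles in rad, forces in N, time in s.
With the tool pointing down it reaches from about 0.325 to 0.9 m from the base axis. Payload 3.5 kg.
Tool frame: the origin (TCP) lies midway between the tips of the shut fingers; the grasp point (between the pads) lies 19 mm behind it; z points along the fingers, y is the line along which they close (so a half turn about z gives the same grasp; the last joint's range is limited). The gripper opens to 85 mm and grips with 20 to 120 N. Pads are 22 mm wide; open, the fingers measure 114 mm over their backs; the gripper's body (76 mm by 85 mm) begins 54 mm behind the grasp point. The pads swing forward as they close: fully open they stand 13 mm farther back than shut.
Start: joints at [1.154, 0.276, -0.026, 1.268, 0, 1.467], TCP at [0.193, 0.594, 0.231] pointing down, gripper open.
Joint ranges: [-3.12, 3.12], [-0.85, 1.88], [-1.08, 1.24], [-1.95, 2.15], [-1.57, 1.53], [-3.14, 3.14]. Speed limits (rad/s): [2.57, 2.57, 3.14, 3.14, 3.14, 3.14].

INTERFACE

Orientations are given as a rotation vector (axis times angle).
In Python, from workcell import arm gives the robot as it stands. The module is installed in compiled form; this text tells all that it offers.
- The arm moves only by the tool jog_arm, never from a script. Its argument "targets" is a list of rows, each a list of 4 numbers: the shift along the tool's x, y, z scaled (see below), then the turn about the tool's z scaled (see below). A call has 1 to 8 rows; each row is the pose to reach, as a shift and turn from the pose commanded when the call began, along the tool's axes at that moment; what a row does not reach only later rows make up. The controller multiplies each number of a shift by 0.4 m and each number of a turn by 45 degrees. A row lasts 1/8 s, in which the tool goes at most 62.5 mm and 10.7 degrees, less where a joint would pass 70% of its speed; a pose out of reach is approached as far as the arm can. A call with a number of a shift or a turn outside -1 to 1 is refused whole. A call with a gripper value outside its range is refused whole. "grip" is the opening, from -1 (shut) to 1 (fully open), so that 0 is half open, set as the call begins (left out, the last holds). The fingers move at their own pace and stop on an object; "squeeze" is the grip in N (left out, the last holds). Time passes only in rows, so rows that repeat a pose let the fingers close. It gives the time, the measured TCP pose, the force, the opening and the grip force at its end, in the units of the state.
- arm.get_obs(): the state, without advancing time (a new reading comes with each control period).
- arm.capture(name): name is "side" or "top"; returns a dict with "frame" (420x560x3 uint8, red, green, blue), "z_map" (420x560 float32, m along the optical axis (not along the pixel's ray), 0 where there is no reading), "intrinsics" (3x3 intrinsics, pixels), "rvec" (rotation vector, rad) and "tvec" (3), from world to camera coordinates, as OpenCV has them. Camera axes: x right, y down, z forward; pixel columns grow to the right and rows downward; lengths in m; the calibration is good to about 2 mm. A picture is of the moment at which its call begins.
- arm.finish_job(): hands the job in; it is judged then, once.
The state is a dict: "time": time; "joint_pos": joint angles; "dq": joint speeds; "joint_torque": joint torques, N m; "ee_pos": TCP position; "orientation": TCP orientation; "wrist_force": force on the tool from outside, world axes, zero at the start; "ft_torque": the same for the moment, N m; "grip_width": finger opening in m; "grasp_force": force on a finger pad.
Only numpy, scipy, OpenCV 4.12 (cv2) and the standard library are available. Lean on these libraries where they do the work, as an engineer would, in place of code of your own. Each camera call takes 0.05 s, during which the arm holds its last target. There are 200 camera calls.

TASK

Put away the four short carving things that lie on the bare table, each centred and lying flat in the tray shaped for it: the slim strop block lengthwise in the long rectangular tray, the faceted blank lengthwise in the short rectangular tray, the wooden disc in the round tray, and the palm gouge in the keyhole tray with its handle in the wide end and its blade along the tongue. Leave the screwdrivers and the pointed palm chisel on the dark mat where they lie.

Things in the scene. Friction and masses are not known exactly. Their poses are not given: they have to be found in the camera images.
- strop_block: Strop block: slim flat bar of pale wood with a wedge-shaped end, 118 x 26 x 12 mm, lying flat. Origin: centre of the underside; x along its length, y across its 26 mm width, z up.
- carved_blank: Carved blank: small chunky block of pale wood with knife facets, 58 x 31 x 30 mm. Origin: centre of the underside; x along its length, y across its 31 mm width, z up.
- wood_disc_1: Turned wooden disc with a small centre mark, diameter 64 mm, 12 mm thick, lying flat. Origin: centre of the underside; z up.
- palm_gouge: Palm gouge: short carving tool with a reddish-brown mushroom-shaped wooden handle and a steel blade, 132 mm long, handle 26 mm wide and 22 mm high, lying on the bare table. Origin: at table height under the middle of its length; x along the tool towards the handle end (the handle spans x = -13 to +66 mm, the blade ends at x = -66 mm), y across, z up. Grip across the handle near x = +20 mm.
- strop_tray: Fixed pale wooden tray, its floor 6 mm above the table; dark lips stand 6 mm above the floor (12 mm above the table). Origin: centre of the underside (table height). Long rectangle, 146 x 54 mm outside, 136 x 44 mm inside the lips; x along its length. Lips across both ends and 26 mm along the sides from each corner; the middle 84 mm of the sides is open. For the strop block, either way round.
- blank_tray: Fixed pale wooden tray, its floor 6 mm above the table; dark lips stand 6 mm above the floor (12 mm above the table). Origin: centre of the underside (table height). Short plain rectangle, 88 x 62 mm outside; x along its length. Lips only across the two ends, 78 mm apart inside; the long sides are open for fingers. For the carved blank, centred, lengthwise, either way round.
- disc_tray: Fixed pale wooden tray, its floor 6 mm above the table; dark lips stand 6 mm above the floor (12 mm above the table). Origin: centre of the underside (table height). Round, diameter 96 mm; two curved lips, 83 mm apart inside, at its -x and +x sides, open at its -y and +y sides for fingers. For the disc, centred.
- gouge_tray_well (a point): Fixed keyhole pale wooden tray, 158 mm long: wide well (107 x 54 mm) for the handle, 26 mm wide tongue under the blade. Point: middle of the well's floor, 6 mm above the table; x points away from the tongue. 6 mm lips at the well's ends (inner faces x = +48, -49 mm, 26 mm gap for the neck) and corners (44 mm apart); mid sides open. The gouge's origin belongs at x = -27 mm, its x along this x.
- driver_7: Bystander: long black-handled screwdriver, 199 x 24 x 20 mm, lying on the bare table right of the work, pointing at the robot. Origin: at table height under its middle. Leave it alone.
- palm_skew: Bystander: palm chisel with a pointed blade and the same kind of handle as the gouge, 148 x 26 x 22 mm, lying crosswise on the dark cutting mat at the far left. Origin: on the mat (2 mm above the table) under its middle. Leave it alone.
Things that resemble listed ones, but are neither listed nor needed, are in the scene too. What is shaped like the disc_tray but orange is not meant.

How it is judged:
At the end, for the whole second after the job is handed in: Each thing lies flat (height within 4 mm, tilt under 0.12 rad) and at rest on its own tray's floor, within 12 mm of its place (along and across; the disc: of the centre) and 0.25 rad of the tray's length, the gouge's handle in the wide well, all released (x of strop_block in the frame of strop_tray between -0.012 and 0.012 m and y of strop_block in the frame of strop_tray between -0.012 and 0.012 m and z of strop_block in the frame of strop_tray between 0.002 and 0.01 m and angle between the x axis of strop_block and the x axis of strop_tray, either way round below 0.25 rad and x of carved_blank in the frame of blank_tray between -0.012 and 0.012 m and y of carved_blank in the frame of blank_tray between -0.012 and 0.012 m and z of carved_blank in the frame of blank_tray between 0.002 and 0.01 m and angle between the x axis of carved_blank and the x axis of blank_tray, either way round below 0.25 rad and x of palm_gouge in the frame of gouge_tray_well between -0.039 and -0.015 m and y of palm_gouge in the frame of gouge_tray_well between -0.012 and 0.012 m and z of palm_gouge in the frame of gouge_tray_well between -0.004 and 0.004 m and angle between the x axis of palm_gouge and the x axis of gouge_tray_well, either way round below 0.25 rad and x of gouge_tray_well in the frame of palm_gouge between 0.013 and 0.041 m and horizontal distance between wood_disc_1 and disc_tray below 0.012 m and z of wood_disc_1 in the frame of disc_tray between 0.002 and 0.01 m and angle between each of strop_block, carved_blank, wood_disc_1, palm_gouge's own z axis and vertical below 0.12 rad and linear speed of each of strop_block, carved_blank, wood_disc_1, palm_gouge below 0.01 m/s); the robot touches nothing.
It fails at once if the screwdriver was moved more than 20 mm (distance of driver_7 from where it was at the start of the episode above 0.02 m).
It fails at once if the pointed palm chisel on the mat was moved more than 20 mm (distance of palm_skew from where it was at the start of the episode above 0.02 m).
It also fails if it takes over 90 s, if anything falls off the work surface, if the arm or the gripper's body presses on something with over 40 N, if the wrist force passes 120 N, or if a joint passes its speed limit or range.

## Working session

There is one attempt and no reset: what is moved stays moved. The work goes in short steps, Python scripts to look and compute and a tool call to move; the robot and the scene stay as the last step left them, time stands still between calls to the robot, and variables do not carry over. Pictures are saved under pics/ and viewed, at most 14 in all, crops included, and the job is handed in when it is done.

Besides the shell and the picture viewer there is one more tool, called after "Request:" as name([rows], argument=value, ...), one row to a line, values as JSON. jog_arm: Moves the arm, as the interface text tells. Its arguments: {"type":"object","properties":{"targets":{"type":"array","items":{"type":"array","items":{"type":"number","minimum":-1,"maximum":1}}},"grip":{"type":"number"},"squeeze":{"type":"number"}},"required":["targets"]}

```bash
mkdir -p pics; cat > h.py <<'E'
import numpy as np, cv2
from workcell import arm
def cap(n,save=None):
    c=arm.capture(n)
    if save: cv2.imwrite('pics/'+save,c['frame'][:,:,::-1])
    return c
def world(c):
    K=c['intrinsics'];R=cv2.Rodrigues(np.array(c['rvec'],float))[0];t=np.array(c['tvec'],float).ravel()
    z=c['z_map'].astype(float);v,u=np.mgrid[:z.shape[0],:z.shape[1]]
    P=np.stack([(u-K[0,2])/K[0,0]*z,(v-K[1,2])/K[1,1]*z,z],-1)
    return (P-t)@R
def plane(c,uv,h):
    K=c['intrinsics'];R=cv2.Rodrigues(np.array(c['rvec'],float))[0];t=np.array(c['tvec'],float).ravel()
    uv=np.atleast_2d(uv).astype(float);d=np.c_[(uv-K[:2,2])/[K[0,0],K[1,1]],np.ones(len(uv))]@R
    o=-R.T@t
    return o+d*((h-o[2])/d[:,2])[:,None]
E
python3 - <<'E'
from h import *
np.set_printoptions(precision=3,suppress=True)
for n in('top','side'):
    c=cap(n,n+'0.png');print(n,-cv2.Rodrigues(np.array(c['rvec'],float))[0].T@np.ravel(c['tvec']),c['intrinsics'][0])
    np.save(n+'0.npy',c,allow_pickle=True)
print(arm.get_obs())
E
```

```text
top [ 0.312 -0.158  1.289] [432.731   0.    278.73 ]
side [ 0.515 -1.01   0.769] [454.647   0.    280.183]
{'time': 0.1, 'joint_pos': array([ 1.154,  0.277, -0.028,  1.268,  0.   ,  1.467]), 'dq': array([-0.   , -0.001,  0.004, -0.001,  0.   , -0.002]), 'joint_torque': array([  0.   , -44.671,  29.613,   0.008,  -0.   ,   0.   ]), 'ee_pos': array([0.193, 0.594, 0.23 ]), 'orientation': array([-0.491, -3.102,  0.003]), 'wrist_force': array([-0.72 ,  0.084,  0.089]), 'ft_torque': array([-0.004, -0.001,  0.058]), 'grasp_force': 0.0, 'grip_width': 0.08540553679289971}
```

View pics/top0.png

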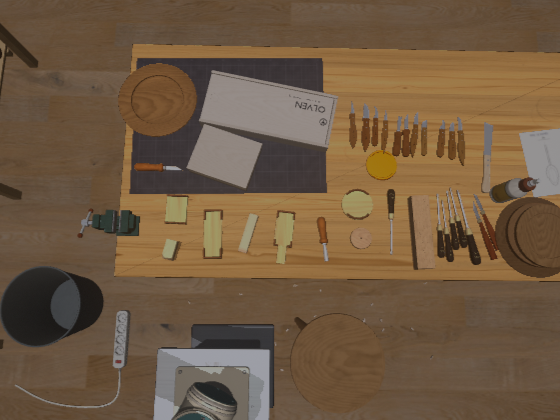

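View pics/side0.png

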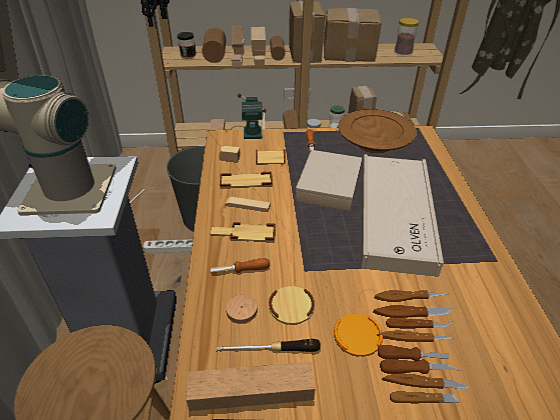

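The top view shows the blank (170,249), its tray (176,209), strop tray (212,234), strop (248,232), gouge tray (285,237), gouge (324,238), disc (361,238), disc tray (357,204) and driver (391,220). The side view shows the same row. Next I'll measure them.

```bash
python3 - <<'E'
from h import *
np.set_printoptions(precision=3,suppress=True)
c=np.load('top0.npy',allow_pickle=True).item()
W=world(c)
for u,v in [(213,400),(190,250),(340,225),(170,249),(176,209),(212,234),(248,232),(285,237),(361,238),(357,204),(391,220)]: print((u,v),W[v,u])
i=cv2.resize(c['frame'][180:285,130:420],None,fx=2.75,fy=2.75,interpolation=cv2.INTER_CUBIC)
cv2.imwrite('pics/crop0.png',i[:,:,::-1])
hsv=cv2.cvtColor(c['frame'],cv2.COLOR_RGB2HSV)
for u,v in [(190,250),(340,225),(170,249),(176,209),(212,234),(248,232),(285,237),(361,238),(357,204),(323,230)]: print((u,v),hsv[v,u])
print(W[205:270:4,155:400:6,2][:,:].round(3)*1000//1)
E
```

```text
(213, 400) [ 0.08  -0.038  0.286]
(190, 250) [0.431 0.08  0.001]
(340, 225) [ 0.512 -0.368 -0.   ]
(170, 249) [0.431 0.133 0.025]
(176, 209) [0.554 0.127 0.002]
(212, 234) [0.479 0.016 0.006]
(248, 232) [ 0.486 -0.091  0.012]
(285, 237) [ 0.473 -0.202  0.005]
(361, 238) [ 0.472 -0.429  0.008]
(357, 204) [ 0.577 -0.42   0.003]
(391, 220) [ 0.312 -0.158  1.289]
(190, 250) [ 16 142 153]
(340, 225) [ 16 135 155]
(170, 249) [ 30  61 158]
(176, 209) [ 26  96 159]
(212, 234) [ 21 110 160]
(248, 232) [ 26  56 160]
(285, 237) [ 25  98 159]
(361, 238) [ 14 121 101]
(357, 204) [ 24 100 160]
(323, 230) [ 13 193 127]
[[  -1.    2.    7.    4.    2.    9.   -4.    0.   -0.    4.   -1.   -1.
     5.    0.   -5.    3.    6.   -4.    1.   -2.    3.    0.   -4.    2.
     3.    1.    1.   -1.   -4.   -3.   -2.    5.    3.    4.    5.    9.
     4.    3.   -4.   16.   -1.]
 [  -2.   -1.    4.    6.    8.    4.    1.    4.   -0.   12.   11.   11.
    -4.   -2.    6.    1.   -1.   -1.    2.    3.   -1.   -2.    0.    4.
     0.    4.    2.    1.    1.   -2.   -2.    2.    3.    5.    7.    5.
     8.   -
[... 3147 characters left out ...]
1.    2.
    -1.   -1.    3.    0.    1.    3.   -2.    1.    2.    9.    2.   -4.
     4.   -3.   -6.   -6.    3.    1.   -1.   -0.    2.   -1.   -1.    1.
    -1.    1.   -1.   -2.    3.]
 [   3.    2.   -0.    3.    2.   -2.    3.    2.   -2.   -2.   -0.   -1.
    -2.   -5.    1.    0.   -1.    1.    2.   -1.    2.   -4.    4.   -4.
    -5.   -1.    1.   -4.   -1.    2.    1.    1.   -1.   -4.    0.    2.
     4.   -2.    3.    1.   -5.]
 [   1.    0.    6.   -0.   -1.    0.    0.   -1.   -0.    2.   -2.   -3.
    -2.    0.    1.   -0.   -1.    4.    2.    2.    3.    4.    2.    4.
     2.    3.    3.   -2.    1.    1.    4.    2.   -3.    1.    3.   -4.
     4.    5.   -0.   -3.    2.]]
```

View pics/crop0.png

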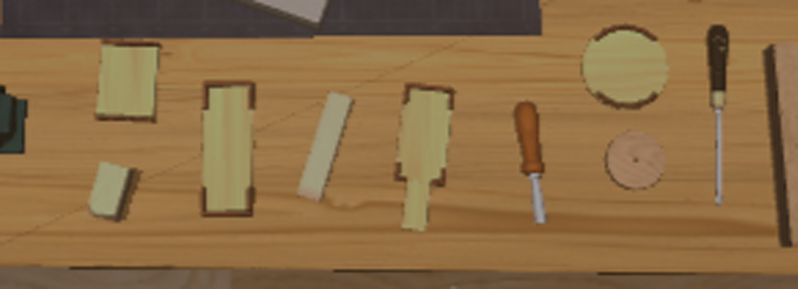

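```bash
cat >> h.py <<'E'
def blob(c,roi,cond,h,k=3):
    """largest blob of colour mask in roi (u0,v0,u1,v1) -> minAreaRect on plane z=h: centre, sides, angle of long side, contour"""
    u0,v0,u1,v1=roi
    f=cv2.resize(c['frame'][v0:v1,u0:u1],None,fx=4,fy=4,interpolation=cv2.INTER_CUBIC)
    H=cv2.cvtColor(f,cv2.COLOR_RGB2HSV).astype(int)
    m=cond(H[...,0],H[...,1],H[...,2]).astype(np.uint8)
    m=cv2.morphologyEx(cv2.morphologyEx(m,cv2.MORPH_CLOSE,np.ones((5,5))),cv2.MORPH_OPEN,np.ones((k,k)))
    cs=cv2.findContours(m,cv2.RETR_EXTERNAL,cv2.CHAIN_APPROX_NONE)[0]
    q=max(cs,key=cv2.contourArea).reshape(-1,2)
    w=plane(c,(q+.5)/4-.5+[u0,v0],h)[:,:2]
    (x,y),(a,b),t=cv2.minAreaRect((w*1000).astype(np.float32))
    t=np.radians(t)+(0 if a>b else np.pi/2)
    t=(t+np.pi/2)%np.pi-np.pi/2
    M=cv2.moments((w*1000).astype(np.float32).reshape(-1,1,2))
    return np.array([x,y]).round(1),(round(max(a,b),1),round(min(a,b),1)),round(t,3),np.array([M['m10'],M['m01']])/M['m00'],w
E
python3 - <<'E'
from h import *
np.set_printoptions(precision=3,suppress=True)
T=np.load('top0.npy',allow_pickle=True).item();S=np.load('side0.npy',allow_pickle=True).item()
pale=lambda h,s,v:(s<85)&(v>120)
tray=lambda h,s,v:(h>=19)&(s<118)&(v>120)
trayl=lambda h,s,v:((h>=19)&(s<118)&(v>120))|(v<105)
hand=lambda h,s,v:(s>165)
blade=lambda h,s,v:(s<80)
disc=lambda h,s,v:(s<125)&(h<21)
dark=lambda h,s,v:v<75
L=[('blank',(158,234,184,264),(215,140,243,165),pale,.03),('strop',(232,208,262,256),(222,192,273,214),pale,.012),
('btray',(160,190,194,228),(251,143,290,170),tray,.006),('stray',(200,205,226,262),(212,168,278,192),trayl,.009),
('gtray',(272,206,300,266),(206,218,280,246),tray,.006),('gtrayL',(272,206,300,266),(206,218,280,246),trayl,.009),('ghandle',(314,210,334,266),(208,254,275,280),hand,.011),
('gblade',(314,238,334,266),(205,260,245,280),blade,.006),('disc',(346,225,376,250),(221,290,262,326),disc,.012),
('dtray',(336,186,378,222),(264,282,320,328),tray,.006),('dtrayL',(336,186,378,222),(264,282,320,328),trayl,.008),('driver',(384,185,398,222),(285,334,325,358),dark,.01)]
for n,a,b,f,h in L:
    for nm,c,r in(('T',T,a),('S',S,b)):
        try: print(n,nm,*blob(c,r,f,h)[:4])
        except Exception as e: print(n,nm,e)
E
```

```text
blank T [432.1 136. ] (54.2, 30.5) -0.232 [432.978 135.673]
blank S max() iterable argument is empty
strop T [486.3 -90.9] (112.4, 25.8) -0.285 [486.247 -90.909]
strop S [463.4 -83.6] (47.4, 16.3) -0.282 [465.474 -82.825]
btray T [554.3 126.7] (77.3, 63.2) -0.031 [553.914 126.966]
btray S [558.7 152.6] (32.6, 5.5) -0.043 [558.714 152.58 ]
stray T [479.3  13.6] (146.0, 56.9) 0.027 [478.413  14.041]
stray S [481.9  -9. ] (144.2, 37.6) 0.013 [478.357 -17.006]
gtray T [ 471.1 -195.7] (153.4, 53.6) -0.092 [ 482.115 -196.748]
gtray S [ 513.8 -225.3] (11.5, 6.9) -0.047 [ 513.755 -225.452]
gtrayL T [ 472.9 -195.7] (157.3, 54.2) -0.102 [ 483.485 -196.957]
gtrayL S [ 527.3 -207.1] (66.5, 51.3) 1.435 [ 535.577 -218.19 ]
ghandle T [ 495.8 -311.4] (77.7, 23.8) 0.114 [ 496.276 -311.5  ]
ghandle S [ 494.7 -314. ] (82.7, 35.6) 0.12 [ 496.527 -313.402]
gblade T [ 430.6 -320.5] (54.3, 12.6) 0.121 [ 429.262 -320.63 ]
gblade S [ 429.8 -315.3] (54.3, 16.0) 0.061 [ 429.092 -315.919]
disc T [ 472.5 -427. ] (63.5, 63.0) -1.1 [ 472.431 -427.046]
disc S [ 473.2 -432.5] (69.5, 62.0) -1.542 [ 473.292 -432.277]
dtray T [ 577.4 -419.9] (94.5, 81.4) 1.455 [ 577.109 -419.53 ]
dtray S [ 608.8 -411.5] (61.9, 17.3) -1.452 [ 608.701 -411.897]
dtrayL T [ 575.9 -419.6] (94.7, 93.6) -1.558 [ 575.858 -419.116]
dtrayL S [ 576.7 -429.5] (94.2, 90.1) 0.055 [ 589.716 -425.379]
driver T [ 586.8 -521.5] (72.8, 21.4) -0.041 [ 588.951 -521.625]
driver S [ 590.1 -523.2] (67.2, 27.7) -0.051 [ 591.137 -524.058]
```

```bash
cat >> h.py <<'E'
def to(x,y,z,psi):
    "jog numbers for TCP x,y,z (mm) with closing axis at angle psi; axes of now and, after the turn, of the turned tool"
    o=arm.get_obs();R=cv2.Rodrigues(np.array(o['orientation'],float))[0];p=np.array(o['ee_pos'])*1000
    s=R.T@(np.array([x,y,z])-p)/400;a=np.arctan2(R[1,1],R[0,1]);d=(a-psi+np.pi/2)%np.pi-np.pi/2
    print('t',o['time'],'at',p.round(1),'psi',round(a,3),'tilt',round(np.arccos(-R[2,2]),3),'shift',s.round(4),'turn',round(d/(np.pi/4),4),'w',round(o['grip_width'],4))
E
python3 -c "
from h import *
to(432.5,136,150,-.232+np.pi/2)"
```

```text
t 0.1 at [192.7 593.8 230.3] psi 1.257 tilt 0.002 shift [-0.9237 -0.9031  0.2023] turn -0.1043 w 0.0854
```

Request:
jog_arm([
  [-0.46,-0.45,0.1,-0.1],
  [-0.92,-0.9,0.2,-0.1],
  [-0.92,-0.9,0.2,-0.1],
  [-0.92,-0.9,0.2,-0.1],
  [-0.924,-0.903,0.2,-0.104],
  [-0.924,-0.903,0.2,-0.104],
  [-0.924,-0.903,0.2,-0.104],
  [-0.924,-0.903,0.2,-0.104],
], grip=0.5)

```text
time: 1.1
ee_pos: [0.4229, 0.155, 0.1544]
orientation: [0.364, 3.12, 0.0]
wrist_force: [0.6, 0.1, 0.0]
grip_width: 0.0641
grasp_force: 0.0
```

Request:
jog_arm([
  [0,0,0,0],
  [0,0,0,0],
  [0,0,0,0],
  [0,0,0,0],
])

```text
time: 1.6
ee_pos: [0.4219, 0.1582, 0.155]
orientation: [0.359, 3.121, 0.0]
wrist_force: [1.1, -0.3, 0.2]
grip_width: 0.0642
grasp_force: 0.0
```

```bash
python3 -c "
from h import *
to(432.5,136,3,-.232+np.pi/2)"
```

```text
t 1.6 at [421.9 158.2 155. ] psi 1.341 tilt 0.0 shift [-0.0383 -0.048   0.3799] turn 0.0034 w 0.0642
```

Request:
jog_arm([
  [-0.038,-0.048,0.1,0.003],
  [-0.038,-0.048,0.2,0.003],
  [-0.038,-0.048,0.2,0.003],
  [-0.038,-0.048,0.2,0.003],
])

```text
time: 2.1
ee_pos: [0.4334, 0.1355, 0.0759]
orientation: [0.365, 3.119, 0.001]
wrist_force: [-0.3, 0.0, -0.1]
grip_width: 0.0643
grasp_force: 0.0
```

```bash
python3 -c "
from h import *
to(432.5,136,3,-.232+np.pi/2)
c=cap('side'); i=cv2.resize(c['frame'][110:260,180:330],None,fx=4,fy=4); cv2.imwrite('pics/s1.png',i[:,:,::-1])"
```

```text
t 2.1 at [433.4 135.5  75.9] psi 1.338 tilt 0.001 shift [0.0026 0.0006 0.1822] turn -0.0014 w 0.0643
```

View pics/s1.png

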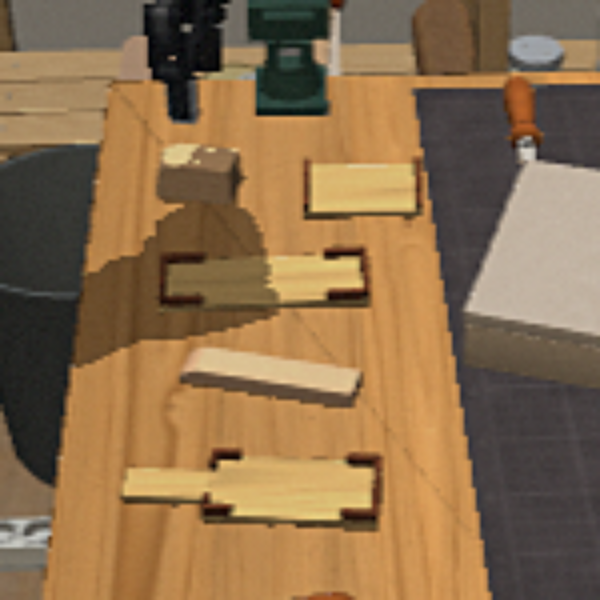

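The side view shows the open gripper (183,110 in the crop) above the blank (200,175). The strop's wedge end points toward the robot. I'll descend and grip.

Request:
jog_arm([
  [0.003,0,0.1,0],
  [0.003,0,0.14,0],
  [0.003,0,0.182,0],
  [0.003,0,0.182,0],
  [0.003,0,0.182,0],
])

```text
time: 2.78
ee_pos: [0.4332, 0.1354, 0.0035]
orientation: [0.367, 3.117, 0.001]
wrist_force: [0.2, -0.2, 0.5]
grip_width: 0.0641
grasp_force: 0.0
```

Request:
jog_arm([
  [0,0,0,0],
  [0,0,0,0],
  [0,0,0,0],
  [0,0,0,0],
  [0,0,0,0],
  [0,0,0,0],
], grip=-1, squeeze=40)

```text
time: 3.52
ee_pos: [0.4327, 0.1352, 0.0029]
orientation: [0.367, 3.118, 0.001]
wrist_force: [-0.1, -0.3, 6.2]
grip_width: 0.0306
grasp_force: 41.3
```

Request:
jog_arm([
  [0,0,-0.1,0],
  [0,0,-0.2,0],
  [0,0,-0.2,0],
  [0,0,-0.2,0],
])

```text
time: 4.03
ee_pos: [0.4311, 0.1349, 0.0816]
orientation: [-0.368, -3.119, 0.0]
wrist_force: [-0.2, 1.0, -0.7]
grip_width: 0.0305
grasp_force: 40.6
```

```bash
python3 -c "
from h import *
to(554,127,80,-.031+np.pi/2)
T=cap('top');print(*blob(T,(150,180,194,264),lambda h,s,v:(s<85)&(v>120),.11)[:4])
c=cap('side'); i=cv2.resize(c['frame'][90:240,180:330],None,fx=4,fy=4); cv2.imwrite('pics/s2.png',i[:,:,::-1])"
```

```text
t 4.025 at [431.1 134.9  81.6] psi 1.336 tilt 0.001 shift [-0.3034  0.0522  0.0038] turn -0.2592 w 0.0305
[407.5 138.8] (12.2, 6.1) -1.56 [407.2175405  138.38454065]
```

View pics/s2.png

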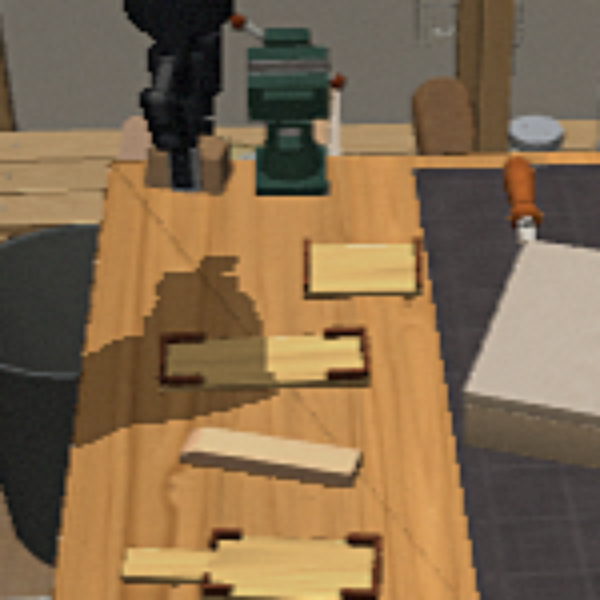

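The blank is held level and centred (187,165). I'll move it over its tray.

Request:
jog_arm([
  [-0.15,0.03,0,-0.13],
  [-0.303,0.052,0,-0.259],
  [-0.303,0.052,0,-0.259],
  [-0.303,0.052,0,-0.259],
  [-0.303,0.052,0,-0.259],
])

```text
time: 4.75
ee_pos: [0.5521, 0.1271, 0.0809]
orientation: [-0.048, -3.138, 0.001]
wrist_force: [0.3, -1.1, -0.4]
grip_width: 0.0303
grasp_force: 40.5
```

```bash
python3 -c "
from h import *
to(554,127,9.5,-.031+np.pi/2)"
```

```text
t 4.75 at [552.1 127.1  80.9] psi 1.54 tilt 0.003 shift [-0.0054  0.      0.1786] turn 0.0001 w 0.0303
```

Request:
jog_arm([
  [-0.005,0,0.1,0],
  [-0.005,0,0.15,0],
  [-0.005,0,0.177,0],
  [-0.005,0,0.177,0],
  [-0.005,0,0.177,0],
])

```text
time: 5.38
ee_pos: [0.557, 0.1272, 0.0122]
orientation: [0.049, 3.14, 0.0]
wrist_force: [-0.3, -0.5, 0.4]
grip_width: 0.0302
grasp_force: 40.6
```

Request:
jog_arm([
  [0,0,0,0],
  [0,0,0,0],
  [0,0,0,0],
  [0,0,0,0],
], grip=0.5)

```text
time: 5.88
ee_pos: [0.5564, 0.127, 0.0113]
orientation: [0.049, 3.141, -0.0]
wrist_force: [0.0, -0.4, -0.6]
grip_width: 0.0641
grasp_force: 0.0
```

Request:
jog_arm([
  [0,0,-0.1,0],
  [0,0,-0.2,0],
  [0,0,-0.2,0],
])

```text
time: 6.25
ee_pos: [0.5598, 0.1274, 0.095]
orientation: [0.049, 3.133, 0.002]
wrist_force: [0.9, 0.4, -0.1]
grip_width: 0.0642
grasp_force: 0.0
```

```bash
python3 -c "
from h import *
to(484.5,-90.4,80,-.285+np.pi/2)"
```

```text
t 6.25 at [559.8 127.4  95. ] psi 1.54 tilt 0.008 shift [ 0.1715 -0.5501  0.0356] turn 0.3233 w 0.0642
```

Request:
jog_arm([
  [0.09,-0.15,0,0.16],
  [0.13,-0.3,0,0.323],
  [0.17,-0.45,0.02,0.323],
  [0.171,-0.55,0.035,0.323],
  [0.171,-0.55,0.035,0.323],
  [0.171,-0.55,0.035,0.323],
  [0.171,-0.55,0.035,0.323],
  [0.171,-0.55,0.035,0.323],
])

```text
time: 7.25
ee_pos: [0.4813, -0.0897, 0.0772]
orientation: [-0.443, -3.11, -0.0]
wrist_force: [-0.1, 0.0, 0.7]
grip_width: 0.064
grasp_force: 0.0
```

```bash
python3 -c "
from h import *
to(484.5,-90.4,1.5,-.285+np.pi/2)
T=cap('top','t3.png');print(*blob(T,(160,190,194,228),lambda h,s,v:(s<85)&(v>120),.036)[:4])"
```

```text
t 7.25 at [481.3 -89.7  77.2] psi 1.288 tilt 0.0 shift [-0.0081  0.0005  0.1892] turn 0.0028 w 0.064
[557.9 127.6] (54.1, 32.0) -0.004 [558.68410116 127.76998648]
```

Request:
jog_arm([
  [-0.008,0,0.08,0],
  [-0.008,0,0.14,0],
  [-0.008,0,0.188,0],
  [-0.008,0,0.188,0],
  [-0.008,0,0.188,0],
])

```text
time: 7.92
ee_pos: [0.4849, -0.0915, 0.0026]
orientation: [0.445, 3.109, -0.0]
wrist_force: [0.1, -1.2, 0.2]
grip_width: 0.064
grasp_force: 0.0
```

Request:
jog_arm([
  [0,0,0,0],
  [0,0,0,0],
  [0,0,0,0],
  [0,0,0,0],
  [0,0,0,0],
  [0,0,0,0],
], grip=-1)

```text
time: 8.68
ee_pos: [0.4852, -0.092, 0.003]
orientation: [0.446, 3.108, -0.0]
wrist_force: [-0.8, 1.0, 6.1]
grip_width: 0.0249
grasp_force: 39.9
```

Request:
jog_arm([
  [0,0,-0.06,0],
  [0,0,-0.12,0],
  [0,0,-0.15,0],
  [0,0,-0.15,0],
  [0,0,-0.15,0],
])

```text
time: 9.3
ee_pos: [0.4835, -0.0914, 0.0612]
orientation: [-0.446, -3.108, -0.0]
wrist_force: [-1.1, 0.4, 0.4]
grip_width: 0.025
grasp_force: 39.4
```

```bash
python3 -c "
from h import *
to(478.5,14,61,.022+np.pi/2)
c=cap('side'); i=cv2.resize(c['frame'][130:280,180:330],None,fx=4,fy=4); cv2.imwrite('pics/s3.png',i[:,:,::-1])"
```

```text
t 9.3 at [483.5 -91.4  61.2] psi 1.286 tilt 0.002 shift [0.0859 0.2495 0.0006] turn -0.3906 w 0.025
```

View pics/s3.png

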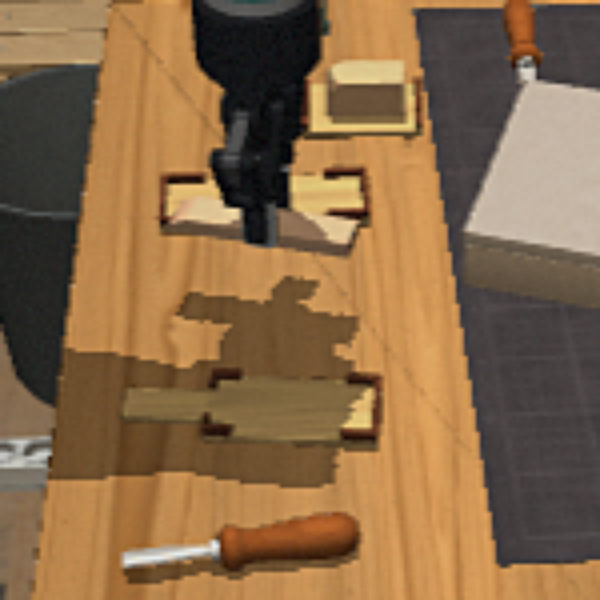

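The strop is held level and mid-length (258,225). The blank sits centred in its tray (367,95). I'll move the strop to its tray.

Request:
jog_arm([
  [0.03,0.1,0,-0.2],
  [0.086,0.2,0,-0.39],
  [0.086,0.25,0,-0.39],
  [0.086,0.25,0,-0.39],
  [0.086,0.25,0,-0.39],
  [0.086,0.25,0,-0.39],
  [0.086,0.25,0,-0.39],
])

```text
time: 10.22
ee_pos: [0.4793, 0.0133, 0.062]
orientation: [0.032, -3.141, 0.0]
wrist_force: [-0.4, 0.3, -1.2]
grip_width: 0.0247
grasp_force: 39.5
```

```bash
python3 -c "
from h import *
to(478.5,14,9,.022+np.pi/2)"
```

```text
t 10.225 at [479.3  13.3  62. ] psi 1.591 tilt 0.0 shift [0.0019 0.0018 0.1324] turn -0.0022 w 0.0247
```

Request:
jog_arm([
  [0.002,0.002,0.06,0],
  [0.002,0.002,0.11,0],
  [0.002,0.002,0.131,0],
  [0.002,0.002,0.131,0],
  [0.002,0.002,0.131,0],
  [0.002,0.002,0.131,0],
])

```text
time: 10.98
ee_pos: [0.479, 0.0147, 0.0101]
orientation: [-0.034, 3.14, -0.0]
wrist_force: [-0.3, -0.1, -0.8]
grip_width: 0.0245
grasp_force: 40.6
```

Request:
jog_arm([
  [0,0,0,0],
  [0,0,0,0],
  [0,0,0,0],
  [0,0,0,0],
], grip=0.5)

```text
time: 11.48
ee_pos: [0.4785, 0.0148, 0.0096]
orientation: [0.034, -3.141, -0.0]
wrist_force: [0.3, 0.4, 0.6]
grip_width: 0.0641
grasp_force: 0.0
```

Request:
jog_arm([
  [0,0,-0.1,0],
  [0,0,-0.2,0],
  [0,0,-0.2,0],
  [0,0,-0.2,0],
])

```text
time: 11.98
ee_pos: [0.4781, 0.0148, 0.0893]
orientation: [0.034, -3.141, -0.0]
wrist_force: [-0.4, -1.0, -0.3]
grip_width: 0.0637
grasp_force: 0.0
```

```bash
python3 -c "
from h import *
to(469.5+20*np.cos(.117),-314.5+20*np.sin(.117),90,.117+np.pi/2)"
```

```text
t 11.975 at [478.1  14.8  89.3] psi 1.592 tilt 0.0 shift [-0.0105 -0.8178 -0.0018] turn -0.1215 w 0.0637
```

Request:
jog_arm([
  [0,-0.15,0,-0.12],
  [0,-0.3,0,-0.12],
  [0,-0.45,0,-0.12],
  [-0.01,-0.6,0,-0.12],
  [-0.01,-0.75,0,-0.12],
  [-0.01,-0.818,0,-0.12],
  [-0.01,-0.818,0,-0.12],
  [-0.01,-0.818,0,-0.12],
])

```text
time: 12.98
ee_pos: [0.4885, -0.3103, 0.0884]
orientation: [0.183, -3.134, -0.004]
wrist_force: [0.1, 0.5, -0.6]
grip_width: 0.0639
grasp_force: 0.0
```

Request:
jog_arm([
  [0,0,0.08,0],
  [0,0,0.08,0],
  [0,0,0.08,0],
])

```text
time: 13.35
ee_pos: [0.4896, -0.311, 0.058]
orientation: [0.184, -3.136, -0.001]
wrist_force: [0.1, 0.3, 0.3]
grip_width: 0.0642
grasp_force: 0.0
```

```bash
python3 -c "
from h import *
to(469.5+20*np.cos(.117),-314.5+20*np.sin(.117),2,.117+np.pi/2)"
```

```text
t 13.35 at [ 489.6 -311.    58. ] psi 1.688 tilt 0.001 shift [ 0.0009 -0.0028  0.1399] turn 0.0004 w 0.0642
```

Request:
jog_arm([
  [0,-0.003,0.07,0],
  [0,-0.003,0.12,0],
  [0,-0.003,0.14,0],
  [0,-0.003,0.14,0],
  [0,-0.003,0.14,0],
])

```text
time: 13.98
ee_pos: [0.4906, -0.3141, 0.0028]
orientation: [-0.182, 3.135, -0.002]
wrist_force: [1.1, 0.1, 0.4]
grip_width: 0.0639
grasp_force: 0.0
```

Request:
jog_arm([
  [0,0,0,0],
  [0,0,0,0],
  [0,0,0,0],
  [0,0,0,0],
  [0,0,0,0],
  [0,0,0,0],
], grip=-1)

```text
time: 14.72
ee_pos: [0.49, -0.3137, 0.0022]
orientation: [-0.182, 3.136, -0.001]
wrist_force: [-1.6, 1.1, 5.7]
grip_width: 0.02
grasp_force: 39.0
```

Request:
jog_arm([
  [0,0,-0.06,0],
  [0,0,-0.12,0],
  [0,0,-0.15,0],
  [0,0,-0.15,0],
  [0,0,-0.15,0],
])

```text
time: 15.35
ee_pos: [0.489, -0.3129, 0.0606]
orientation: [0.182, -3.135, -0.002]
wrist_force: [-0.1, 0.3, -0.9]
grip_width: 0.0194
grasp_force: 39.2
```

```bash
python3 -c "
from h import *
to(470.5+20*np.cos(.097),-195.6-20*np.sin(.097),62,-.097+np.pi/2)
c=cap('side'); i=cv2.resize(c['frame'][140:290,180:330],None,fx=4,fy=4); cv2.imwrite('pics/s4.png',i[:,:,::-1])"
```

```text
t 15.35 at [ 489.  -312.9   60.6] psi 1.687 tilt 0.002 shift [-0.0368  0.2861 -0.0033] turn 0.2709 w 0.0194
```

View pics/s4.png

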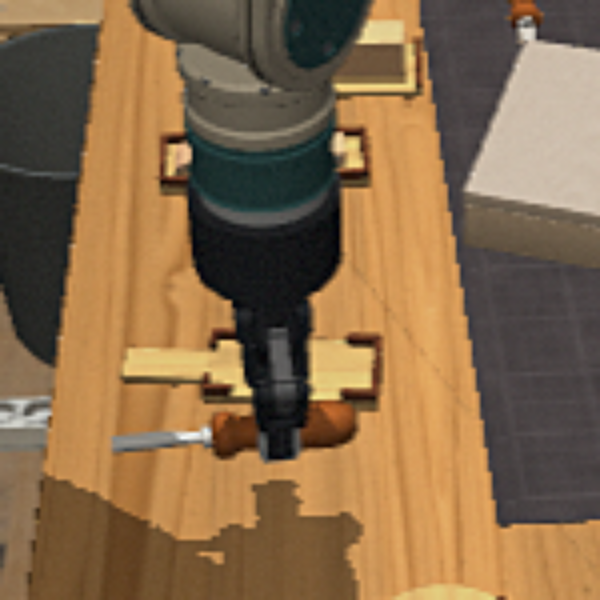

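The gouge is held across its handle (280,430) and looks level.

Request:
jog_arm([
  [0,0.1,-0.03,0.1],
  [-0.037,0.2,-0.03,0.27],
  [-0.037,0.286,-0.03,0.27],
  [-0.037,0.286,0,0.27],
  [-0.037,0.286,0,0.27],
  [-0.037,0.286,0,0.27],
])

```text
time: 16.15
ee_pos: [0.4912, -0.199, 0.0613]
orientation: [-0.153, -3.138, 0.0]
wrist_force: [0.3, 0.1, -0.2]
grip_width: 0.0196
grasp_force: 39.3
```

```bash
python3 -c "
from h import *
to(470.5+20*np.cos(.097),-195.6-20*np.sin(.097),9.5,-.097+np.pi/2)
c=cap('top'); i=cv2.resize(c['frame'][180:280,220:350],None,fx=6,fy=6); cv2.imwrite('pics/t5.png',i[:,:,::-1])"
```

```text
t 16.15 at [ 491.2 -199.    61.3] psi 1.473 tilt 0.0 shift [0.0023 0.0035 0.1294] turn -0.0004 w 0.0196
```

View pics/t5.png

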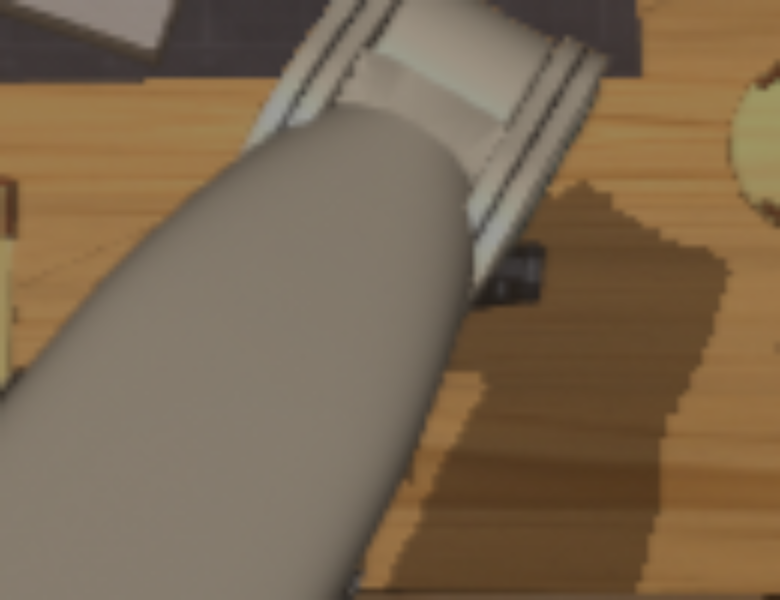

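The arm covers the gouge in the top view, so I'll place it using the measured pose.

Request:
jog_arm([
  [0.002,0.003,0.06,0],
  [0.002,0.003,0.11,0],
  [0.002,0.003,0.13,0],
  [0.002,0.003,0.13,0],
  [0.002,0.003,0.13,0],
  [0.002,0.003,0.13,0],
])

```text
time: 16.95
ee_pos: [0.4911, -0.1973, 0.0104]
orientation: [0.151, 3.137, -0.001]
wrist_force: [0.3, 0.7, -0.2]
grip_width: 0.0195
grasp_force: 39.3
```

Request:
jog_arm([
  [0,0,0,0],
  [0,0,0,0],
  [0,0,0,0],
  [0,0,0,0],
], grip=0.3)

```text
time: 17.45
ee_pos: [0.4905, -0.1968, 0.0097]
orientation: [0.151, 3.138, -0.0]
wrist_force: [-0.1, -0.1, -0.5]
grip_width: 0.0559
grasp_force: 0.0
```

Request:
jog_arm([
  [0,0,-0.1,0],
  [0,0,-0.2,0],
  [0,0,-0.2,0],
  [0,0,-0.2,0],
], grip=0.9)

```text
time: 17.95
ee_pos: [0.4901, -0.1967, 0.0892]
orientation: [-0.151, -3.138, -0.0]
wrist_force: [-0.7, -1.2, -0.6]
grip_width: 0.081
grasp_force: 0.0
```

```bash
python3 -c "
from h import *
to(472.5,-427.5,80,1.455)"
```

```text
t 17.95 at [ 490.1 -196.7   89.2] psi 1.475 tilt 0.0 shift [-0.0116 -0.5787  0.023 ] turn 0.0249 w 0.081
```

Request:
jog_arm([
  [0,-0.15,0,0.025],
  [0,-0.3,0,0.025],
  [-0.01,-0.45,0,0.025],
  [-0.012,-0.579,0,0.025],
  [-0.012,-0.579,0.05,0.025],
  [-0.012,-0.579,0.05,0.025],
  [-0.012,-0.579,0.05,0.025],
  [-0.012,-0.579,0.05,0.025],
])

```text
time: 18.95
ee_pos: [0.4733, -0.4272, 0.07]
orientation: [0.18, 3.136, -0.0]
wrist_force: [-0.5, 0.6, -0.2]
grip_width: 0.0813
grasp_force: 0.0
```

```bash
python3 -c "
from h import *
to(472.5,-427.5,-3,1.455)
c=cap('side'); i=cv2.resize(c['frame'][130:330,180:340],None,fx=3.75,fy=3); cv2.imwrite('pics/s6.png',i[:,:,::-1])
T=cap('top')
for n,r,f,h in [('disc',(346,225,376,250),lambda h,s,v:(s<125)&(h<21),.012),('ghandle',(272,206,300,266),lambda h,s,v:s>150,.017)]:
  print(n,*blob(T,r,f,h)[:4])"
```

```text
t 18.95 at [ 473.3 -427.2   70. ] psi 1.456 tilt 0.0 shift [ 0.002  -0.001   0.1824] turn 0.0013 w 0.0813
disc [ 474.8 -426.6] (91.8, 74.2) -1.56 [ 474.71534431 -426.48677079]
ghandle [ 497.2 -197.3] (77.5, 23.6) -0.126 [ 497.57214861 -197.33834651]
```

View pics/s6.png

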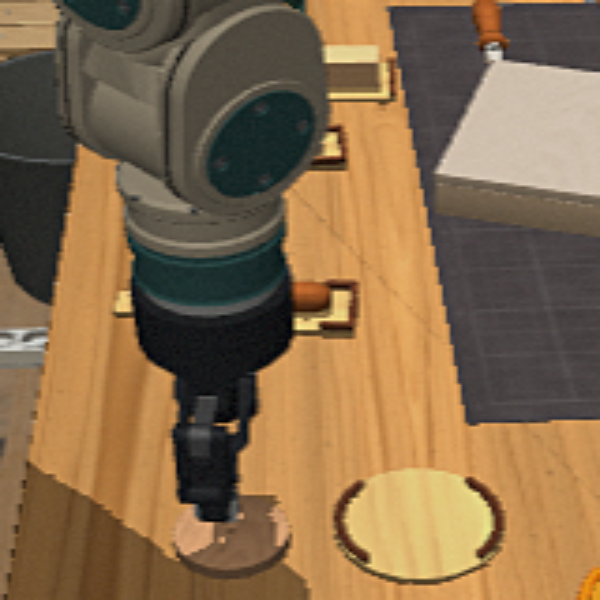

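The gouge lies in its well (315,297). The gripper stands over the disc (233,535), so I'll descend.

Request:
jog_arm([
  [0.002,-0.001,0.08,0],
  [0.002,-0.001,0.14,0],
  [0.002,-0.001,0.18,0],
  [0.002,-0.001,0.18,0],
  [0.002,-0.001,0.18,0],
  [0.002,-0.001,0.18,0],
])

```text
time: 19.8
ee_pos: [0.473, -0.429, -0.0011]
orientation: [0.182, 3.135, -0.003]
wrist_force: [-0.2, -0.3, 0.5]
grip_width: 0.0812
grasp_force: 0.0
```

Request:
jog_arm([
  [0,0,0,0],
  [0,0,0,0],
  [0,0,0,0],
  [0,0,0,0],
  [0,0,0,0],
], grip=-1)

```text
time: 20.42
ee_pos: [0.4729, -0.4288, -0.0009]
orientation: [0.182, 3.135, -0.002]
wrist_force: [-0.4, 0.9, 5.6]
grip_width: 0.0601
grasp_force: 43.3
```

Request:
jog_arm([
  [0,0,-0.06,0],
  [0,0,-0.1,0],
  [0,0,-0.1,0],
  [0,0,-0.1,0],
])

```text
time: 20.92
ee_pos: [0.4719, -0.4279, 0.0372]
orientation: [-0.182, -3.136, -0.001]
wrist_force: [-0.2, 0.2, -0.3]
grip_width: 0.06
grasp_force: 43.5
```

```bash
python3 -c "
from h import *
to(576.3,-420,45,1.455)
c=cap('side'); i=cv2.resize(c['frame'][210:360,190:340],None,fx=4,fy=4); cv2.imwrite('pics/s7.png',i[:,:,::-1])"
```

```text
t 20.925 at [ 471.9 -427.9   37.2] psi 1.455 tilt 0.001 shift [-0.2569  0.0497 -0.0196] turn -0.0001 w 0.06
```

View pics/s7.png

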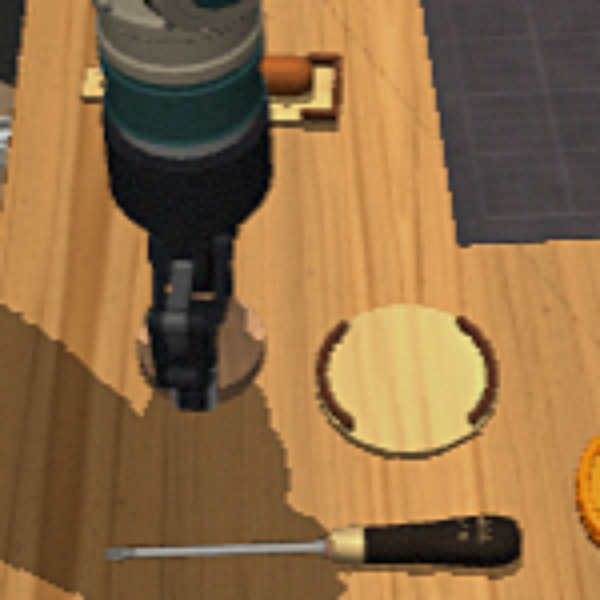

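The disc is held just off the table (200,350), and its fingers will come down on the tray's open sides. I'll move over the tray, lower, release and check.

Request:
jog_arm([
  [-0.1,0.02,-0.02,0],
  [-0.2,0.04,-0.02,0],
  [-0.257,0.05,-0.02,0],
  [-0.257,0.05,-0.02,0],
  [-0.257,0.05,-0.02,0],
  [-0.257,0.05,-0.02,0],
])

```text
time: 21.72
ee_pos: [0.5752, -0.42, 0.0451]
orientation: [-0.183, -3.135, -0.001]
wrist_force: [-0.2, -1.0, -0.8]
grip_width: 0.0601
grasp_force: 43.5
```

```bash
python3 -c "
from h import *
to(576.3,-420,6,1.455)
c=cap('side'); i=cv2.resize(c['frame'][210:360,190:340],None,fx=4,fy=4); cv2.imwrite('pics/s8.png',i[:,:,::-1])"
```

```text
t 21.725 at [ 575.2 -420.    45.1] psi 1.454 tilt 0.002 shift [-0.0029  0.0003  0.0977] turn -0.0014 w 0.0601
```

View pics/s8.png

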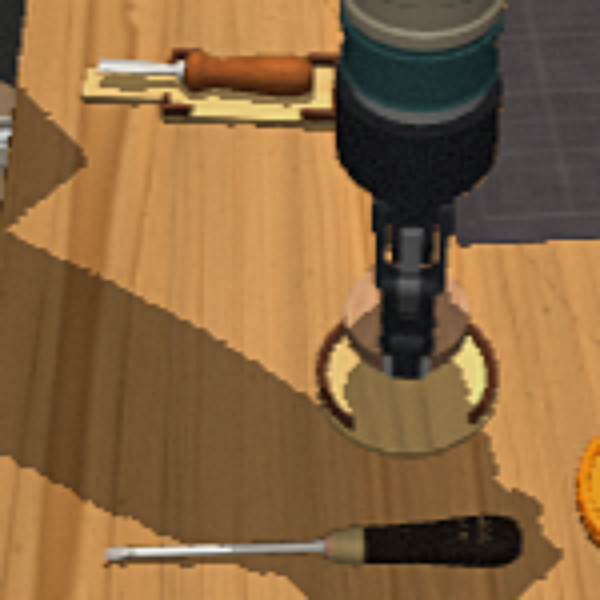

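The disc is centred on the fingers (407,320) over the tray (408,380), so I'll lower it.

Request:
jog_arm([
  [-0.002,0,0.05,0],
  [-0.002,0,0.08,0],
  [-0.002,0,0.097,0],
  [-0.002,0,0.097,0],
  [-0.002,0,0.097,0],
])

```text
time: 22.4
ee_pos: [0.5774, -0.4203, 0.0066]
orientation: [0.182, 3.136, -0.0]
wrist_force: [0.9, 0.7, -0.0]
grip_width: 0.0605
grasp_force: 43.5
```

Request:
jog_arm([
  [0,0,0,0],
  [0,0,0,0],
  [0,0,0,0],
  [0,0,0,0],
], grip=0.9)

```text
time: 22.9
ee_pos: [0.5774, -0.4203, 0.0069]
orientation: [0.182, 3.136, -0.0]
wrist_force: [-1.2, 0.6, -0.2]
grip_width: 0.0806
grasp_force: 0.0
```

Request:
jog_arm([
  [0,0,-0.1,0],
  [0,0,-0.2,0],
  [0,0,-0.3,0],
  [0.1,0.15,-0.4,0],
  [0.2,0.3,-0.5,0],
  [0.3,0.45,-0.5,0],
  [0.4,0.6,-0.5,0],
  [0.4,0.6,-0.5,0],
])

```text
time: 23.9
ee_pos: [0.445, -0.1616, 0.2073]
orientation: [0.182, 3.135, -0.0]
wrist_force: [1.3, 0.6, 0.4]
grip_width: 0.081
grasp_force: 0.0
```

Request:
jog_arm([
  [0,0.15,0,0],
  [0,0.3,0,0],
  [0,0.45,0,0],
  [0,0.6,0,0],
  [0,0.75,0,0],
  [0,0.9,0,0],
  [0,0.9,0,0],
])

```text
time: 24.78
ee_pos: [0.488, 0.1978, 0.207]
orientation: [0.172, 3.136, 0.002]
wrist_force: [0.1, -0.5, -0.3]
grip_width: 0.0807
grasp_force: 0.0
```

```bash
python3 - <<'E'
from h import *
T=cap('top');S=cap('side')
i=cv2.resize(T['frame'][180:285,130:420],None,fx=2.75,fy=2.75,interpolation=cv2.INTER_CUBIC)
j=cv2.resize(S['frame'][130:340,180:360],None,fx=1.4,fy=1.4,interpolation=cv2.INTER_CUBIC)
o=np.zeros((288+294,797,3),np.uint8);o[:i.shape[0],:i.shape[1]]=i[:288];o[288:288+j.shape[0],:j.shape[1]]=j
cv2.imwrite('pics/f9.png',o[:,:,::-1])
pale=lambda h,s,v:(s<85)&(v>110)
for n,r,f,h in [('disc',(342,190,372,218),lambda h,s,v:h<19,.018),('strop',(200,205,226,262),pale,.018),('blank',(160,190,194,228),pale,.036),('gh',(272,206,300,266),lambda h,s,v:s>150,.017)]:
  try: print(n,*blob(T,r,f,h,9)[:4])
  except Exception as e: print(n,e)
E
```

```text
Traceback (most recent call last):
ValueError: could not broadcast input array from shape (288,798,3) into shape (289,797,3)
```

```bash
python3 - <<'E'
from h import *
T=cap('top');S=cap('side')
i=cv2.resize(T['frame'][180:285,130:420],(798,288),interpolation=cv2.INTER_CUBIC)
j=cv2.resize(S['frame'][130:340,180:360],(252,294),interpolation=cv2.INTER_CUBIC)
o=np.vstack([i,np.hstack([j,np.zeros((294,546,3),np.uint8)])])
cv2.imwrite('pics/f9.png',o[:,:,::-1])
pale=lambda h,s,v:(s<85)&(v>110)
for n,r,f,h in [('disc',(342,190,372,218),lambda h,s,v:h<19,.018),('strop',(200,205,226,262),pale,.018),('blank',(160,190,194,228),pale,.036),('gh',(272,206,300,266),lambda h,s,v:s>150,.017)]:
  try: print(n,*blob(T,r,f,h,9)[:4])
  except Exception as e: print(n,e)
E
```

```text
disc [ 576.4 -419.5] (63.2, 63.0) -1.558 [ 575.94641417 -419.15999623]
strop max() iterable argument is empty
blank [557.9 127.6] (54.1, 32.1) -0.005 [558.64612672 127.64652469]
gh [ 497.2 -197.8] (77.3, 23.4) -0.106 [ 497.69368294 -197.42440574]
```

View pics/f9.png

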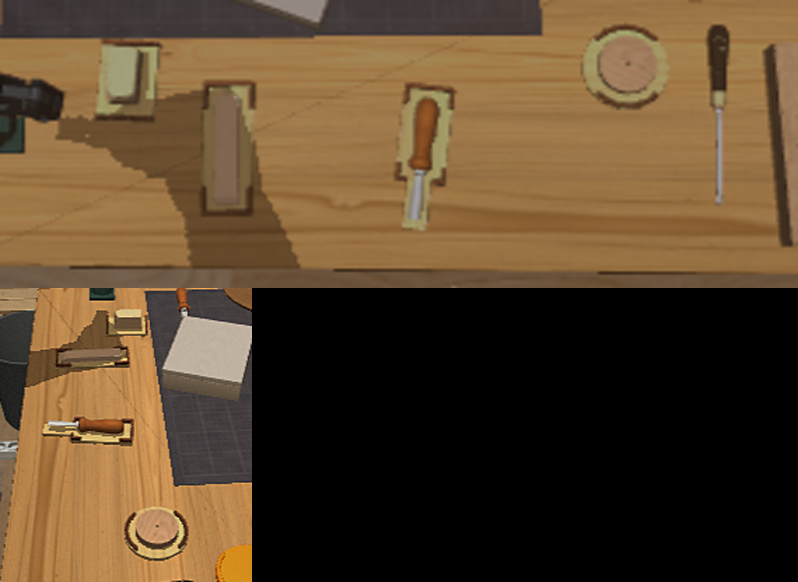

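All four lie centred and flat in their trays: blank (124,77), strop (225,148), gouge (424,135) and disc (627,65). The driver (718,115) hasn't moved. I'll hand in.

```bash
python3 -c "
from h import *
o=arm.get_obs();print(o['wrist_force'],abs(o['dq']).max());print(arm.finish_job())"
```

```text
[-0.41339241 -0.51217235 -0.18029889] 0.01679985650512448
the job is handed in; nothing more can be done
None
```

The strop block, carved blank, disc and gouge each lie flat and roughly centred in their own trays (the blank is about 4 mm off along its tray). I left the screwdriver and palm chisel alone and handed the job in after about 25 s of robot time; no verdict came back.

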